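Line up the sample jars by size on the marked tray

TASK

Stand the four blue-capped sample jars on the tray, one on the middle of each round mark, in order of size, with the smallest on the mark next to the end stop (the aluminium block with the black knob) and the largest at the far end. Keep the jars upright all the way, and leave the glass flask where it stands.

Things in the scene. Friction and masses are not known exactly. Their poses are not given: they have to be found in the camera images.
- jar_a_mid (a point): The smallest of four white plastic sample jars with ribbed blue screw caps: 32 mm across, 46 mm tall over the cap, standing upright on the bench. The plain round body, the part to grip, is its lower 33 mm; the cap above is a little narrower. The point is its centre, 23 mm above its underside; z up along its axis.
- jar_b_mid (a point): The second smallest of four white plastic sample jars with ribbed blue screw caps: 40 mm across, 60 mm tall over the cap, standing upright on the bench. The plain round body, the part to grip, is its lower 43 mm; the cap above is a little narrower. The point is its centre, 30 mm above its underside; z up along its axis.
- jar_c_mid (a point): The second largest of four white plastic sample jars with ribbed blue screw caps: 48 mm across, 76 mm tall over the cap, standing upright on the bench. The plain round body, the part to grip, is its lower 55 mm; the cap above is a little narrower. The point is its centre, 38 mm above its underside; z up along its axis.
- jar_d_mid (a point): The largest of four white plastic sample jars with ribbed blue screw caps: 56 mm across, 92 mm tall over the cap, standing upright on the bench. The plain round body, the part to grip, is its lower 66 mm; the cap above is a little narrower. The point is its centre, 46 mm above its underside; z up along its axis.
- mark1: One of four alike round flat grey marks, 64 mm across with a dark rim, 95 mm apart in a straight row on a fixed white tray (500 x 100 mm, top 12 mm above the bench, thin aluminium edging 4 mm high). Number 1 of the row, counted from the right-hand end as seen from the robot. Origin at the middle of the mark, on the tray top; z up, y along the row from mark 1 to mark 4, x across the tray.
- mark2: One of four alike round flat grey marks, 64 mm across with a dark rim, 95 mm apart in a straight row on a fixed white tray (500 x 100 mm, top 12 mm above the bench, thin aluminium edging 4 mm high). Number 2 of the row, counted from the right-hand end as seen from the robot. Origin at the middle of the mark, on the tray top; z up, y along the row from mark 1 to mark 4, x across the tray.
- mark3: One of four alike round flat grey marks, 64 mm across with a dark rim, 95 mm apart in a straight row on a fixed white tray (500 x 100 mm, top 12 mm above the bench, thin aluminium edging 4 mm high). Number 3 of the row, counted from the right-hand end as seen from the robot. Origin at the middle of the mark, on the tray top; z up, y along the row from mark 1 to mark 4, x across the tray.
- mark4: One of four alike round flat grey marks, 64 mm across with a dark rim, 95 mm apart in a straight row on a fixed white tray (500 x 100 mm, top 12 mm above the bench, thin aluminium edging 4 mm high). Number 4 of the row, counted from the right-hand end as seen from the robot. Origin at the middle of the mark, on the tray top; z up, y along the row from mark 1 to mark 4, x across the tray.
- end_stop: The end stop: a fixed aluminium block 80 x 26 mm, 32 mm tall, with a round black knob on top (48 mm over all), on one end of the tray, 83.5 mm from the centre of the nearest mark; it can be at either end. The other end has only a flat strip 5 mm thick. Origin at the centre of its underside, on the tray top.
- flask_mid (a point): A small conical glass flask with a white stopper, 50 mm across at the foot and 85 mm tall, standing loose among the jars; to be left alone. The point is half-way up its axis, 42.5 mm above the bench. A small amber vial (22 mm across, 42 mm tall) and a loose cork stopper (32 mm across, 24 mm tall), not tracked, also stand among the jars, at least 75 mm from a jar centre to the centre of the bystander.
Mind the look-alikes: they are no part of the job. What is shaped like the part that bears jar_b_mid but green or pink is not meant.

How it is judged (in metres and radians):
At the end, for the whole second after the job is handed in: Each jar stands upright (within 0.1 rad), at rest and released on the tray, its centre within 15 mm of the middle of its mark: smallest on the mark next to the end stop, then second smallest, second largest, and the largest on the mark farthest from the end stop (angle between each of jar_a_mid, jar_b_mid, jar_c_mid, jar_d_mid's own z axis and vertical below 0.1 rad and z of jar_a_mid in the frame of mark1 between 0.017 and 0.029 m and linear speed of each of jar_a, jar_b, jar_c, jar_d below 0.02 m/s and z of jar_b_mid in the frame of mark1 between 0.024 and 0.036 m and z of jar_c_mid in the frame of mark1 between 0.032 and 0.044 m and z of jar_d_mid in the frame of mark1 between 0.04 and 0.052 m and ((horizontal distance between end_stop and mark1 below 0.12 m and horizontal distance between jar_a_mid and mark1 below 0.015 m and horizontal distance between jar_b_mid and mark2 below 0.015 m and horizontal distance between jar_c_mid and mark3 below 0.015 m and horizontal distance between jar_d_mid and mark4 below 0.015 m) or (horizontal distance between end_stop and mark4 below 0.12 m and horizontal distance between jar_a_mid and mark4 below 0.015 m and horizontal distance between jar_b_mid and mark3 below 0.015 m and horizontal distance between jar_c_mid and mark2 below 0.015 m and horizontal distance between jar_d_mid and mark1 below 0.015 m))); the robot touches nothing.
It fails at once if a jar is tipped over (more than 0.6 rad) (angle between any of jar_a_mid, jar_b_mid, jar_c_mid, jar_d_mid's own z axis and vertical above 0.6 rad).
It fails at once if the glass flask is shifted by more than 20 mm or tipped (distance of flask_mid from where it was at the start of the episode above 0.02 m or angle between flask_mid's own z axis and vertical above 0.4 rad).
It also fails if it takes over 104 s, if anything falls off the work surface, if the arm or the gripper's body presses on something with over 40 N, if the wrist force passes 120 N, or if a joint passes its speed limit or range.

ROBOT

A 6-joint arm with a two-finger parallel gripper is mounted at the origin on the work surface. World frame = base frame: x ahead of the robot, y to its left, z up, the work surface at z = 0. Lengths are in m, angles in degrees, forces in N, time in s.
With the tool pointing down it reaches from about 0.4 to 0.825 m from the base axis. Payload 7 kg.
Tool frame: the origin (TCP) lies midway between the tips of the shut fingers; the grasp point (between the pads) lies 19 mm behind it; z points along the fingers, y is the line along which they close (so a half turn about z gives the same grasp; the last joint's range is limited). The gripper opens to 88 mm and grips with 3 to 60 N. Pads are 19 mm wide; open, the fingers measure 130 mm over their backs; the gripper's body (78 mm by 193 mm) begins 47 mm behind the grasp point.
Start: joints at [-51.503, 20.546, 0.682, 0, -70.136, -16.507], TCP at [0.253, -0.626, 0.227] pointing down, gripper open.
Joint ranges: [-176.03, 176.03], [-82.01, 121.73], [-58.28, 71.71], [-173.87, 95.51], [-174.79, -0.11], [-173.66, 173.66]. Speed limits (degrees/s): [136.94, 136.94, 172.46, 180, 180, 180].

INTERFACE

Orientations are given as a 3x3 rotation matrix whose columns are the frame's x, y, z axes.
In Python, from rig import robot gives the robot as it stands. Calls block until the motion is done:
- robot.goto(position, orientation): joint-space move of the TCP to a pose.
- robot.servo_line(position, ori=None, speed=0.15): straight line of the TCP; ori=None keeps the orientation; speed is the mean speed in m/s.
- robot.movej(angles): joint-space move.
- robot.move_gripper(opening): opening from 0.0 (shut) to 1.0 (fully open); the grip force is fixed at half the most; returns when the fingers have stopped.
- robot.dwell(seconds).
- robot.ik(position, orientation): joint angles nearest the present ones, or None.
- robot.grab_frame(name): name is "scene" or "top"; returns (picture, depth): 480x640x3 uint8, red, green, blue; 480x640 float32, m along the optical axis (not along the pixel's ray), 0 where there is no reading.
- robot.camera_info(name): a dict with "vfov" (degrees; the focal length in pixels is half the picture's height over the tangent of half this angle, whatever the lens; pixels are square), "cx", "cy" (the principal point, pixels), "k1" (the pictures are not rectified: a ray, as slopes to the right and down, at radius r is drawn at 1 + k1 r^2 times it, then the intrinsics apply), "view" (4x4, takes a point from world to camera coordinates). Camera axes: x right, y down, z forward; pixel columns grow to the right and rows downward; lengths in m; the calibration is good to about 2 mm. A picture is of the moment at which its call begins. camera_info takes no time and is no camera call.
A pose or a line that the arm cannot do raises robot.Unreachable and nothing moves.
- robot.job_done(): hands the job in; it is judged then, once.
Readings, each from a call of its own:
- robot.read_t(): time.
- robot.read_qpos(): joint angles.
- robot.read_qvel(): joint speeds.
- robot.read_effort(): joint torques, N m.
- robot.read_position(): TCP position.
- robot.read_tcp_rot(): TCP orientation.
- robot.read_force(): force on the tool from outside, world axes, zero at the start.
- robot.read_ft_torque(): the same for the moment, N m.
- robot.read_grip_width(): opening from 0.0 (shut) to 1.0 (fully open).
- robot.read_finger_force(): force on a finger pad.
Only numpy, scipy, OpenCV 4.12 (cv2) and the standard library are available. Lean on these libraries where they do the work, as an engineer would, in place of code of your own. Each camera call takes 0.05 s, during which the arm holds its last target. There are 200 camera calls.

## Working session

There is one attempt and no reset: what is moved stays moved. The work goes in short steps, each a Python script; the robot and the scene stay as the last script left them, time stands still between calls to the robot, and variables do not carry over. Pictures are saved under pics/ and viewed, at most 14 in all, crops included, and the job is handed in when it is done.

```bash
mkdir -p pics; ls; python3 - <<'E'
from rig import robot
import cv2,numpy as np
for n in("scene","top"):
    p,d=robot.grab_frame(n); cv2.imwrite(f"pics/{n}0.png",p[:,:,::-1]); np.save(f"pics/{n}0.npy",d)
    print(n,robot.camera_info(n),(d>0).mean(),np.median(d))
print(robot.read_t(),robot.read_tcp_rot())
E
```

```text
pics
scene {'vfov': 56.02028879517547, 'cx': 320.06699090705047, 'cy': 237.80061110524485, 'k1': 0.029976465731761742, 'view': array([[-0.44638191,  0.89473384, -0.0139482 ,  0.19535208],
       [ 0.50508852,  0.2390601 , -0.82929841, -0.19338711],
       [-0.7386669 , -0.37722888, -0.55863189,  1.39655006],
       [ 0.        ,  0.        ,  0.        ,  1.        ]])} 0.99609375 1.135124
top {'vfov': 51.05316353135728, 'cx': 318.0065585912515, 'cy': 240.3234706404447, 'k1': -0.08791522019684202, 'view': array([[ 0.00956074, -0.99955607,  0.02821817, -0.01747044],
       [-0.99876897, -0.01091921, -0.04838708,  0.49286268],
       [ 0.04867372, -0.02772082, -0.99842998,  0.97418435],
       [ 0.        ,  0.        ,  0.        ,  1.        ]])} 0.99603515625 0.9925481
0.1 [[-9.27272441e-01 -3.74386641e-01 -6.80350383e-04]
 [-3.74387232e-01  9.27271533e-01  1.30555331e-03]
 [ 1.42087826e-04  1.46531810e-03 -9.99998916e-01]]
```

View pics/top0.png

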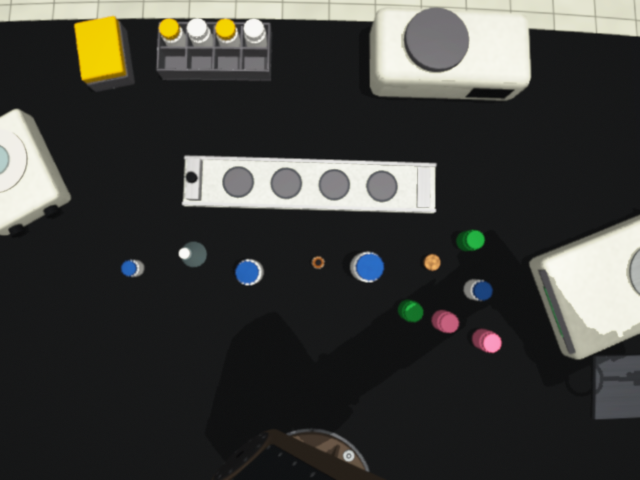

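View pics/scene0.png

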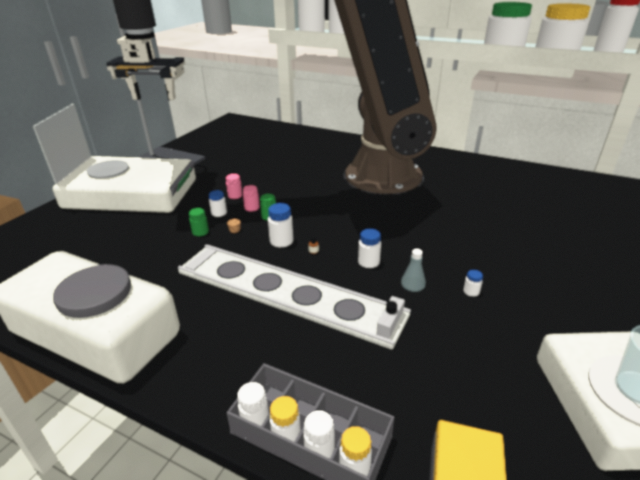

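The top view shows the end stop at the left end of the tray (192,178), which is +y, next to the leftmost mark (238,182). The marks are at (238,182), (286,183), (334,184) and (382,186). Blue-capped jars are at (132,268) small, (248,272), (367,267) largest and (480,290) in shadow. The flask is at (194,254), the vial at (318,262) and the cork at (432,262). The scene view shows the same layout, with the end stop near (392,315).

```bash
cat > h.py <<'E'
from rig import robot
import cv2,numpy as np
def cam(n):
    c=robot.camera_info(n); f=240/np.tan(np.radians(c["vfov"]/2))
    K=np.array([[f,0,c["cx"]],[0,f,c["cy"]],[0,0,1.]])
    return K,np.array([c["k1"],0,0,0.]),np.array(c["view"])
def rays(n,uv):
    K,D,V=cam(n); s=cv2.undistortPoints(np.float64(uv).reshape(-1,1,2),K,D)[:,0]
    d=np.c_[s,np.ones(len(s))]@V[:3,:3]
    return -V[:3,:3].T@V[:3,3],d
def onplane(n,uv,z):
    o,d=rays(n,uv); z=np.broadcast_to(z,len(d)); return o+d*((z-o[2])/d[:,2])[:,None]
def cloud(n,depth):
    v,u=np.mgrid[:480,:640]; o,d=rays(n,np.c_[u.ravel(),v.ravel()])
    return (o+d*depth.reshape(-1,1)).reshape(480,640,3)
def blobs(mask,amin=40):
    k,l,st,ce=cv2.connectedComponentsWithStats(mask.astype(np.uint8))
    return [(l==i) for i in range(1,k) if st[i,4]>=amin]
def bluemask(p):
    h=cv2.cvtColor(p,cv2.COLOR_RGB2HSV); return cv2.inRange(h,(100,110,40),(125,255,255))>0
def jars(n,p,dep):
    P=cloud(n,dep); out=[]
    for b in blobs(bluemask(p)):
        q=P[b]; 
        if not (0.3<np.median(q[:,0])<.75): continue
        top=np.percentile(q[:,2],90); t=b&(abs(P[:,:,2]-top)<.005)
        v,u=np.nonzero(t); (c,r)=cv2.minEnclosingCircle(np.c_[u,v].astype(np.float32))
        out.append((onplane(n,[c],top)[0],P[t].mean(0),b.sum(),r,c))
    return out
def marks(n,p):
    P=[]
    h=cv2.cvtColor(p,cv2.COLOR_RGB2HSV); m=((h[:,:,2]<170)&(h[:,:,2]>60)&(h[:,:,1]<60))
    for b in blobs(m,300):
        v,u=np.nonzero(b); w=onplane(n,np.c_[u,v],.012); c=w.mean(0)
        a=np.ptp(w,axis=0)
        if .045<a[0]<.075 and .045<a[1]<.075 and b.sum()>300: P.append((c,a,(u.mean(),v.mean())))
    return P
E
python3 - <<'E'
from h import *
np.set_printoptions(precision=4,suppress=True)
for n in("top","scene"):
    p=cv2.imread(f"pics/{n}0.png")[:,:,::-1].copy(); d=np.load(f"pics/{n}0.npy")
    print(n)
    for j in jars(n,p,d): print("jar",*j)
    for m in marks(n,p): print("mark",*m)
    P=cloud(n,d)
    if n=="top":
        for u,v,s in((192,178,"knob"),(318,262,"vial"),(432,262,"cork"),(186,253,"flask top"),(300,330,"bench"),(260,185,"tray")): print(s,P[v,u])
# triangulate jar top centres? print scene-ray at jar tops
E
```

```text
top
jar [ 0.4428 -0.1036  0.0929] [ 0.4425 -0.1037  0.0911] 604 13.58317756652832 (369.5, 266.5)
jar [0.4351 0.3475 0.0462] [0.4352 0.3485 0.0443] 206 7.435845851898193 (128.31080627441406, 267.93243408203125)
jar [0.43   0.1197 0.0767] [0.4303 0.1195 0.0748] 425 11.56954574584961 (246.2894744873047, 272.2894592285156)
jar [ 0.3999 -0.3236  0.061 ] [ 0.3997 -0.3244  0.0592] 302 9.552586555480957 (482.5, 290.0)
mark [0.6073 0.1472 0.012 ] [0.0618 0.0614 0.    ] (np.float64(237.67979669631512), np.float64(181.57433290978398))
mark [0.606  0.0522 0.012 ] [0.06   0.0612 0.    ] (np.float64(285.81562099871957), np.float64(182.78104993597952))
mark [ 0.6045 -0.0428  0.012 ] [0.0619 0.0595 0.    ] (np.float64(333.8916129032258), np.float64(184.22064516129032))
mark [ 0.6028 -0.1373  0.012 ] [0.0622 0.062  0.    ] (np.float64(381.4199743918054), np.float64(185.80409731113957))
mark [0.4632 0.2292 0.012 ] [0.0471 0.0553 0.    ] (np.float64(194.48322147651007), np.float64(254.1923937360179))
knob [0.6055 0.2271 0.0587]
vial [ 0.4503 -0.012   0.0406]
cork [ 0.4524 -0.236   0.0225]
flask top [0.
[... 339 characters left out ...]
16602 (370.5, 234.5)
jar [0.4461 0.3504 0.0484] [0.4394 0.3502 0.0468] 168 7.231683731079102 (474.21429443359375, 275.5)
mark [ 0.6049 -0.1365  0.012 ] [0.0611 0.0608 0.    ] (np.float64(230.57368421052632), np.float64(269.4578947368421))
mark [ 0.6062 -0.0413  0.012 ] [0.06   0.0603 0.    ] (np.float64(267.061320754717), np.float64(281.7051886792453))
mark [0.6078 0.0539 0.012 ] [0.0603 0.0615 0.    ] (np.float64(306.3781512605042), np.float64(295.01680672268907))
mark [0.6092 0.149  0.012 ] [0.0606 0.0617 0.    ] (np.float64(349.0036563071298), np.float64(309.41864716636195))
mark [ 1.0786 -0.1851  0.012 ] [0.0469 0.0741 0.    ] (np.float64(6.41764705882353), np.float64(444.2980392156863))
```

Both views agree to about 3 mm. Jar heights come out at 92/46/76/60 mm and mark spacing at 95 mm, so the measurements are sound. I'll grip across the tray (closing along x) and work from smallest to largest, starting with jar a.

```bash
cat > pp.py <<'E'
from h import *
J=dict(a=(.4365,.3487,.025,.032),b=(.401,-.3232,.028,.040),c=(.4315,.1206,.039,.048),d=(.444,-.1028,.052,.056))
M=dict(a=(.6083,.1481),b=(.6069,.0530),c=(.6054,-.0420),d=(.6039,-.1370))
ZT=.23
def R(s): return np.array([[0,s,0],[s,0,0],[0,0,-1.]])
def sign():
    q=robot.read_qpos(); best=None
    for s in(1,-1):
        m=0
        for k in J:
            for x,y in(J[k][:2],M[k]):
                r=robot.ik([x,y,ZT],R(s)); m=max(m,999 if r is None else abs(r[5]))
        if best is None or m<best[0]: best=(m,s)
    return best
def pick_place(k,s):
    x,y,g,w=J[k]; tx,ty=M[k]; o=R(s); zt=g-.019; op=min(1,(w+.026)/.088)
    robot.goto([x,y,ZT],o); robot.move_gripper(op)
    robot.servo_line([x,y,zt],speed=.15)
    robot.move_gripper(0); 
    print(k,"grip mm",robot.read_grip_width()*88,"force",robot.read_finger_force(),"t",robot.read_t())
    robot.servo_line([x,y,zt+.03],speed=.08); robot.servo_line([x,y,ZT],speed=.2)
    print("  held mm",robot.read_grip_width()*88)
    robot.goto([tx,ty,ZT],o); robot.servo_line([tx,ty,zt+.012+.03],speed=.2)
    robot.servo_line([tx,ty,zt+.012+.001],speed=.04)
    print("  placed",robot.read_position(),"F",robot.read_force())
    robot.move_gripper(op); robot.servo_line([tx,ty,zt+.06],speed=.1); robot.servo_line([tx,ty,ZT],speed=.2)
    print("  t",robot.read_t())
E
python3 - <<'E'
from pp import *
m,s=sign(); print(m,s)
for k in J: print([np.round(robot.ik([*J[k][:2],ZT],R(s)))])
pick_place("a",s)
p,d=robot.grab_frame("scene"); cv2.imwrite("pics/s1.png",p[:,:,::-1])
E
```

```text
58.698365929673145 -1
[array([ 59.,   9., -14.,   0., -67., -59.])]
[array([-17.,   5., -19.,   0., -66.,  17.])]
[array([ 41.,  -2., -26.,   0., -66., -41.])]
[array([ 12.,  -1., -25.,   0., -65., -12.])]
a grip mm 31.65771025514391 force 30.0006964802742 t 6.4833
  held mm 31.355281857047046
  placed [0.60838415 0.14811958 0.01890338] F [ 0.03264632 -0.14254487  0.17649523]
  t 13.3583
```

View pics/s1.png

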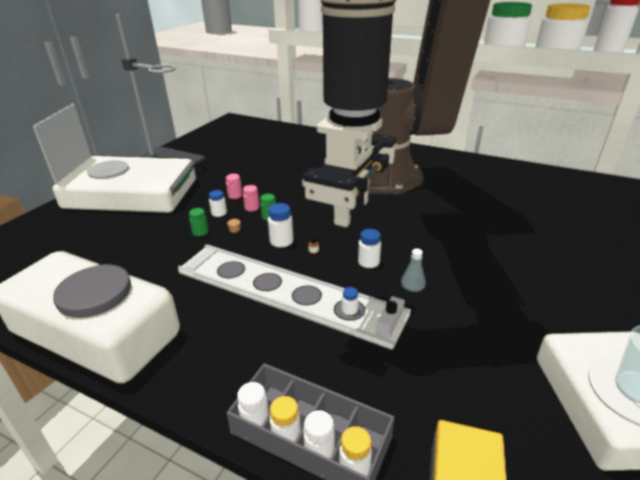

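Jar a stands upright on the mark beside the end stop, at (350,302), and the flask at (414,272) hasn't moved. I'll do the other three.

```bash
python3 - <<'E'
from pp import *
np.set_printoptions(precision=4,suppress=True)
for k in "bcd": pick_place(k,-1)
robot.goto([.45,-.3,.3],R(-1))
for n in("top","scene"):
    p,d=robot.grab_frame(n); cv2.imwrite(f"pics/{n}2.png",p[:,:,::-1])
    for j in jars(n,p,d): print(n,*j)
    if n=="top": print("flask top",cloud(n,d)[253,186])
print(robot.read_t())
E
```

```text
b grip mm 39.83383940624316 force 30.000494420528412 t 17.8833
  held mm 39.543772712332014
  placed [0.607  0.053  0.0219] F [ 0.3091 -0.0752 -0.2531]
  t 25.275
c grip mm 47.727125872151554 force 30.000683963298798 t 28.5833
  held mm 47.91071897240543
  placed [ 0.6055 -0.042   0.0329] F [ 0.325   0.0638 -0.4265]
  t 35.1583
d grip mm 55.26333651483209 force 30.000396966934204 t 38.3333
  held mm 55.58346515685838
  placed [ 0.604  -0.137   0.0459] F [-0.0422  0.0932 -1.0058]
  t 44.4583
top [ 0.5049 -0.0449  0.6532] [ 0.5051 -0.0448  0.6542] 367 13.341764450073242 (391.0, 179.0)
top [0.605  0.0497 0.0729] [0.6054 0.0503 0.0708] 280 9.486932754516602 (286.0, 178.0)
top [ 0.6032 -0.0425  0.0886] [ 0.6032 -0.0429  0.0866] 387 11.1277494430542 (336.2241516113281, 178.22413635253906)
top [0.6067 0.1475 0.0585] [0.6071 0.1479 0.0566] 175 7.319057941436768 (234.27586364746094, 177.79310607910156)
flask top [0.4639 0.2295 0.0821]
scene [ 0.6102 -0.1326  0.106 ] [ 0.6082 -0.1356  0.1049] 440 12.093486785888672 (225.0, 235.5)
scene [ 0.6094 -0.0382  0.09  ] [ 0.6082 -0.0393  0.0888] 360 10.547611236572266 (264.5, 253.0)
scene [0.6121 0.0554 0.0738] [0.6095 0.0541 0.0725] 265 9.069461822509766 (305.0555419921875, 272.5)
scene [0.6119 0.1522 0.0598] [0.6106 0.1514 0.0586] 162 6.800835609436035 (350.5, 292.0)
45.4917
```

View pics/top2.png

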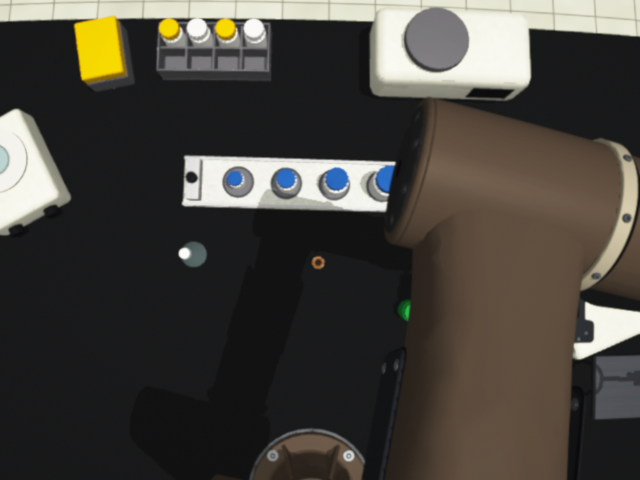

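View pics/scene2.png

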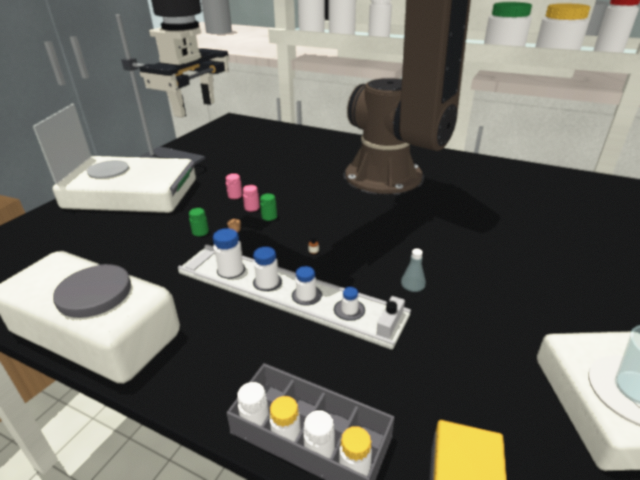

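All four jars stand upright on the tray in size order, at (350,300), (305,285), (265,268) and (228,253) in the scene view. Three are within about 3 mm of their marks in the top view. The arm partly hides the largest there, but the scene view puts it just as close. The flask hasn't moved and the arm is clear.

```bash
python3 -c "
from rig import robot
print(robot.job_done())"
```

```text
the job is handed in; nothing more can be done
None
```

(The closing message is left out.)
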